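# Take the seed tamper out of the guarded rinse tub

## Task

Take the oblong-footed seed tamper out of the rinse tub: its foot is caught crosswise under the tub's steel guard, so turn it until the foot lines up with the slot, then lift it out. Stand it upright on the floor of the empty black growing tray, without dropping it, and let go.

Things in the scene. Friction and masses are not known exactly. Their poses are not given: they have to be found in the camera images.
- tamper: Loose 0.3 kg tamper upright in the tub, handle up through the slot. Steel foot 100 x 40 x 12 mm, 14 mm round stem, wooden grip bar 64 long, 18 thick, 34 tall, parallel to the foot; bar centre 152 mm above the origin, top 169. Origin: centre of foot's underside; x along foot and bar, y across the bar, z up. Starts 40 to 90 degrees off the slot, up to 21 mm off its centre. Not the round-footed one.
- rinse_tub: Fixed, dry white box 200 (x) x 180 (y) mm, walls and floor 5 mm. Dark steel guard on top, underside at 90, top at 95 mm; in its centre a slot 132 mm along x, 70 mm along y. Origin: centre of underside, on the table, below the slot's centre; z up. The foot passes only with its length along the tub's x (either way round, within about 15 degrees when centred).
- empty_tray: Fixed open black tray 200 (x) x 150 (y) x 45 mm high, nothing in it; walls and floor 5 mm. Origin: centre of underside, on the table; z up, inner floor 5 mm above it. At the tray's middle the tamper fits at any yaw. Not the tray of the same size with sprouts in it.

How it is judged:
By the outcome, as a careful person would: the job done as asked, in the order asked, and still so for the second after the job is handed in, with the robot touching nothing.
It also fails if it takes over 45 s, if anything falls off the work surface, if the arm or the gripper's body presses on something with over 40 N, if the wrist force passes 120 N, or if a joint passes its speed limit or range.

## Robot

A 6-joint arm with a two-finger parallel gripper is mounted at the origin on the work surface. World frame = base frame: x ahead of the robot, y to its left, z up, the work surface at z = 0. Lengths are in mm, angles in rad, forces in N, time in s.
With the tool pointing down it reaches from about 275 to 1000 mm from the base axis. Payload 8.4 kg.
Tool frame: the origin (TCP) lies midway between the tips of the shut fingers; the grasp point (between the pads) lies r.grip_point_offset behind it (r.grip_point_offset is the distance from the TCP to the grasp point, in mm); z points along the fingers, y is the direction in which the jaws open and shut (so a half turn about z gives the same grasp; the last joint's range is limited). The gripper opens to 85 mm and grips with 20 to 120 N. Pads are 22 mm wide; open, the fingers measure 114 mm over their backs; the gripper's body (76 mm by 85 mm) begins 54 mm behind the grasp point. The pads swing forward as they close: fully open they stand 13 mm farther back than shut.
Start: joints at [1.288, 0.353, 1.633, -0, 1.155, -0.002], TCP at [173.201, 600.524, 231.281] pointing down, gripper open.
Joint ranges: [-2.63, 2.63], [-0.92, 2.1], [0.06, 2.66], [-1.3, 4.44], [0, 2.69], [-3.02, 3.02]. Speed limits (rad/s): [2.22, 2.22, 2.79, 3.14, 3.14, 3.14].

## Interface

Orientations are given as [roll, pitch, yaw] about the fixed x, y, z axes, in that order (R = Rz(yaw) Ry(pitch) Rx(roll)).
In Python, from rig import r gives the robot as it stands.
- The arm moves only by the tool move_arm, never from a script. Its argument "targets" is one flat list of numbers, 5 for each row, row after row: the gripper's target within -1 to 1 (fully open at 1, half-way at 0, shut at -1), then the shift along the tool's x, y, z in cm, then the turn about the tool's z in degrees. In form: [gripper, tx, ty, tz, turn, gripper, tx, ty, tz, turn, ...]. A call has 1 to 10 rows; each row is the pose to reach, as a shift and turn from the pose commanded when the call began, along the tool's axes at that moment; what a row does not reach only later rows make up. A row lasts 1/10 s, in which the tool goes at most 50 mm and 8.59 degrees, less where a joint would pass 70% of its speed; a pose out of reach is approached as far as the arm can. A call with a gripper value outside its range is refused whole. The fingers move at their own pace and stop on an object; "squeeze" is the grip in N (left out, the last holds). Time passes only in rows, so rows that repeat a pose let the fingers close. It gives the time, the measured TCP pose, the force and the opening at its end, in the units of the state.
- r.sense(): the state, without advancing time (a new reading comes with each control period).
- r.grab_frame(name): name is "scene" or "top" or "wrist"; returns a dict with "img" (400x640x3 uint8, blue, green, red), "K" (3x3 intrinsics, pixels), "k1" (the pictures are not rectified: a ray, as slopes to the right and down, at radius r is drawn at 1 + k1 r^2 times it, then the intrinsics apply), "world_to_cam" (4x4, takes a point from world to camera coordinates). Camera axes: x right, y down, z forward; pixel columns grow to the right and rows downward; lengths in mm; the calibration is good to about 2 mm. A picture is of the moment at which its call begins. There is no depth.
- r.sign_off(): hands the job in, once; it reports no verdict.
Trained networks look in a picture, given as the dict that the camera call returned (one of the last four; its "shot" number tells which), for a name from the list of things; names that differ only in an ending like _2 or _b are one class to them, and where a whole thing is asked for, a point or a joint stands for the part that bears it (a point fixed in the world has none). Each returns a list of dicts, best first, with "conf" (0 to 1); they miss things now and then, are a little off and sometimes report something else, mostly with a low value. They report only what shows in the picture. A call takes as long as a camera call.
- r.outline_of(picture, thing): "region" (400x640 bool, what is visible of it).
- r.mark_of(picture, thing): "position" ([x, y, z] in mm, in world coordinates, good to about 4 mm: a listed point, or the origin of a listed thing).
The state is a dict: "clock": time; "qpos": joint angles; "qvel": joint speeds; "joint_efforts": joint torques, N m; "eef_pos": TCP position; "tcp_rot": TCP orientation; "contact_force": force on the tool from outside, world axes, zero at the start; "wrist_torque": the same for the moment, N m; "opening": opening from 0.0 (shut) to 1.0 (fully open).
Only numpy, scipy, OpenCV 4.12 (cv2) and the standard library are available. Lean on these libraries where they do the work, as an engineer would, in place of code of your own. Each camera call takes 0.05 s, during which the arm holds its last target.

## Working session

There is one attempt and no reset: what is moved stays moved. The work goes in short steps, Python scripts to look and compute and a tool call to move; the robot and the scene stay as the last step left them, time stands still between calls to the robot, and variables do not carry over. Pictures are saved under pics/ and viewed, and the job is handed in when it is done.

Besides the shell and the picture viewer there is one more tool, called as name(argument=value, ...), one argument or row to a line, values as JSON. move_arm: Moves the arm, as the interface text tells. Its arguments: {"type":"object","properties":{"targets":{"type":"array","items":{"type":"number"}},"squeeze":{"type":"number"}},"required":["targets"]}

```bash
ls; mkdir -p pics; cat > h.py <<'E'
import numpy as np, cv2
from rig import r
def proj(f,P):
    P=np.atleast_2d(P).astype(float); T=np.array(f["world_to_cam"])
    c=P@T[:3,:3].T+T[:3,3]; s=c[:,:2]/c[:,2:]; q=(s**2).sum(1,keepdims=True)
    s=s*(1+f["k1"]*q); K=np.array(f["K"]); return s@K[:2,:2].T+K[:2,2]
def unproj(f,uv,z):
    uv=np.atleast_2d(uv).astype(float); K=np.array(f["K"]); d=(uv-K[:2,2])@np.linalg.inv(K[:2,:2]).T
    s=d.copy()
    for _ in range(30): s=d/(1+f["k1"]*(s**2).sum(1,keepdims=True))
    T=np.array(f["world_to_cam"]); R=T[:3,:3]; C=-R.T@T[:3,3]
    D=np.c_[s,np.ones(len(s))]@R; t=(z-C[2])/D[:,2]; return C+t[:,None]*D
E
python3 - <<'E'
from h import *
for n in ["scene","top","wrist"]:
    f=r.grab_frame(n); cv2.imwrite(f"pics/{n}0.png",f["img"])
    T=np.array(f["world_to_cam"]);print(n,(-T[:3,:3].T@T[:3,3]).round())
    for t in ["tamper","rinse_tub","empty_tray"]:
        print(t,[(np.round(m["position"]),round(m["conf"],2)) for m in r.mark_of(f,t)])
print(r.sense(), r.grip_point_offset)
E
```

```text
pics
scene [1243. -248.  534.]
tamper []
rinse_tub [(array([486., 318.,   1.]), 0.66)]
empty_tray [(array([548.,  -7.,   2.]), 0.68)]
top [ 280.   17. 1112.]
tamper [(array([471., 322.,   6.]), 0.89)]
rinse_tub [(array([483., 317.,  -0.]), 0.75)]
empty_tray [(array([550., -13.,   0.]), 0.71)]
wrist [ 98. 622. 374.]
tamper []
rinse_tub []
empty_tray []
{'clock': 0.6, 'qpos': array([ 1.28758791e+00,  3.52994707e-01,  1.63342801e+00,  1.40732007e-06,
        1.15517053e+00, -2.39757919e-03]), 'qvel': array([-1.09255831e-03, -8.25918925e-05, -2.10106010e-03,  4.63568904e-04,
       -5.45064458e-04,  5.79702903e-04]), 'joint_efforts': array([ 7.46850001e-04, -6.04870462e+01, -3.42315495e+01,  1.35684008e-04,
        1.32877001e-03,  1.36626505e-05]), 'eef_pos': array([173.20627797, 600.51614833, 231.2722709 ]), 'tcp_rot': array([-3.14159207e+00, -1.28891466e-06,  2.86078125e+00]), 'contact_force': array([-0.71624344, -0.69380624,  0.1298713 ]), 'wrist_torque': array([-0.02761204, -0.00598894,  0.00191726]), 'opening': 0.9986695805145875} 18.700000000000003
```

View pics/top0.png

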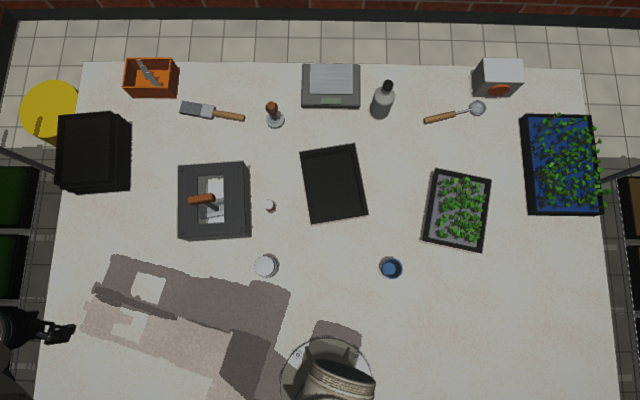

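View pics/scene0.png

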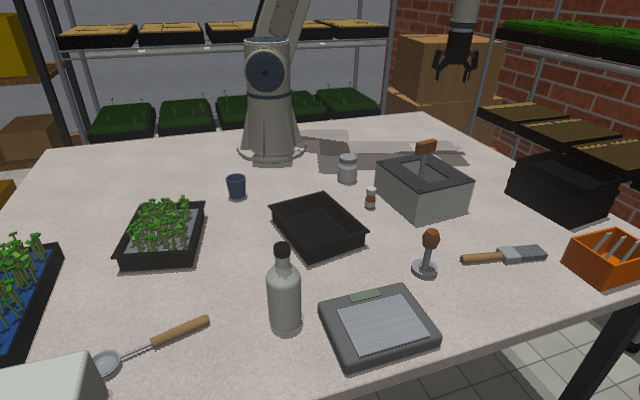

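```bash
python3 - <<'E'
from h import *
f=r.grab_frame("top"); img=f["img"]
cv2.imwrite("pics/topz.png",cv2.resize(img[150:250,165:265],None,fx=6,fy=6,interpolation=cv2.INTER_CUBIC))
for t,z in [("tamper",169),("rinse_tub",95),("empty_tray",45)]:
    o=r.outline_of(f,t)
    for m in o[:2]:
        ys,xs=np.nonzero(m["region"]); print(t,m["conf"],len(xs),xs.min(),xs.max(),ys.min(),ys.max())
        rc=cv2.minAreaRect(np.c_[xs,ys].astype(np.float32)); b=cv2.boxPoints(rc)
        W=unproj(f,b,z); print(W.round(),np.linalg.norm(np.diff(W,axis=0),axis=1).round(), W.mean(0).round(1))
# bar: brownish
hsv=cv2.cvtColor(img,cv2.COLOR_BGR2HSV)
sub=np.zeros(img.shape[:2],bool); sub[150:250,170:260]=1
m=sub&(hsv[...,1]>110)&(hsv[...,2]>50)
ys,xs=np.nonzero(m); print(len(xs),xs.min(),xs.max(),ys.min(),ys.max())
b=cv2.boxPoints(cv2.minAreaRect(np.c_[xs,ys].astype(np.float32))); print(b)
W=unproj(f,b,169); print(W.round(1))
E
```

```text
tamper 0.9 661 187 223 193 218
[[482. 354. 169.]
 [484. 264. 169.]
 [421. 260. 169.]
 [420. 349. 169.]] [90. 63. 89.] [451.8 306.8 169. ]
tamper 0.35 4954 176 252 161 240
[[557. 394. 169.]
 [569. 205. 169.]
 [375. 185. 169.]
 [362. 367. 169.]] [190. 196. 182.] [465.7 287.8 169. ]
rinse_tub 0.8 4992 176 251 161 240
[[578. 425.  95.]
 [592. 220.  95.]
 [382. 198.  95.]
 [369. 394.  95.]] [205. 211. 197.] [480.2 309.1  95. ]
empty_tray 0.56 4208 300 367 143 223
[[ 641.   86.   45.]
 [ 671.  -80.   45.]
 [ 455. -111.   45.]
 [ 427.   49.   45.]] [169. 219. 162.] [548.8 -13.8  45. ]
179 187 212 194 203
[[186.49998 196.49997]
 [211.55998 192.91998]
 [212.57997 200.06   ]
 [187.51997 203.63998]]
[[473.6 354.9 169. ]
 [483.8 292.8 169. ]
 [465.7 288.9 169. ]
 [455.5 350.8 169. ]]
```

View pics/topz.png

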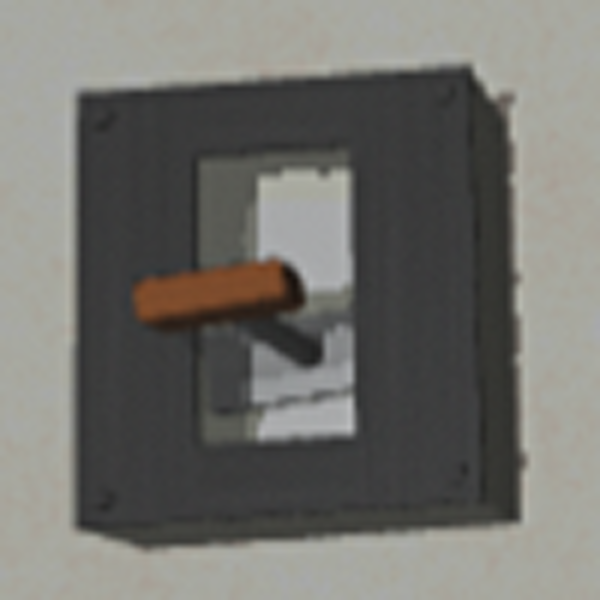

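```bash
python3 - <<'E'
from h import *
f=r.grab_frame("top")
u=lambda p,z:unproj(f,(np.array(p)+.5)/6-.5+[165,150],z)
S=u([(198,158),(350,150),(355,437),(200,444)],95);print(S.round(1),S.mean(0))
G=u([(80,93),(470,67),(480,505),(78,527)],95);print(G.round(1),G.mean(0))
for Q in(S,G):
  for i in range(4):
    d=Q[(i+1)%4]-Q[i];print(np.hypot(*d[:2]).round(1),np.degrees(np.arctan2(d[1],d[0])).round(1))
B=u([(133,283),(285,262),(292,298),(143,318)],169);print(B.round(1),B.mean(0))
d=B[1]-B[0];print(np.hypot(*d[:2]),np.degrees(np.arctan2(d[1],d[0])));d=B[2]-B[3];print(np.hypot(*d[:2]),np.degrees(np.arctan2(d[1],d[0])))
F=u([(215,412),(355,388)],17);d=F[1]-F[0];print(F,np.degrees(np.arctan2(d[1],d[0])))
# tray
t=f["img"][130:235,285:385];cv2.imwrite("pics/tray.png",cv2.resize(t,None,fx=6,fy=6,interpolation=cv2.INTER_CUBIC))
E
```

```text
[[546.3 356.2  95. ]
 [551.2 287.3  95. ]
 [420.6 276.1  95. ]
 [416.2 344.6  95. ]] [483.54310217 316.02769051  95.        ]
[[576.  413.   95. ]
 [591.1 235.2  95. ]
 [391.6 219.1  95. ]
 [378.5 395.6  95. ]] [484.30024109 315.71359101  95.        ]
69.0 -86.0
131.1 -175.1
68.6 93.7
130.7 5.1
178.4 -85.1
200.1 -175.4
176.9 94.3
198.3 5.0
[[472.9 354.2 169. ]
 [482.9 291.4 169. ]
 [467.8 287.4 169. ]
 [458.2 348.8 169. ]] [470.47038918 320.4476018  169.        ]
63.62284161794498 -80.94584066033116
62.14357020710346 -81.17694605518722
[[442.06031178 363.72932129  17.        ]
 [454.85949202 297.52362024  17.        ]] -79.05830565237152
```

View pics/tray.png

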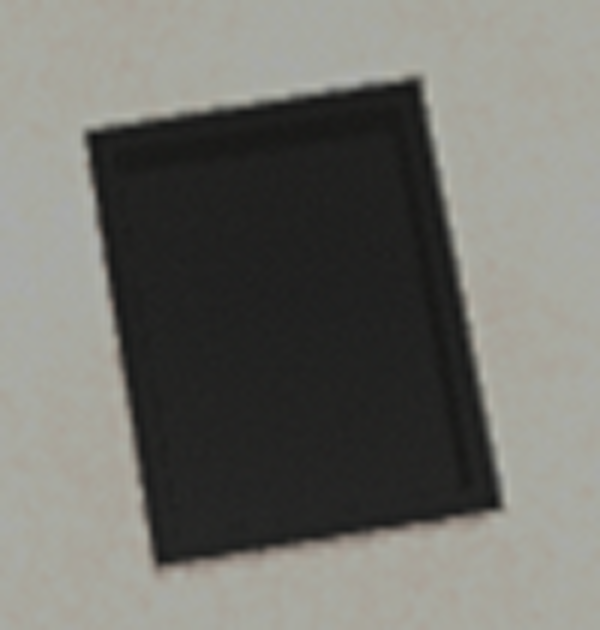

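```bash
cat >> h.py <<'E'
def plan(P,psi_deg):
    s=r.sense(); p=np.array(s["eef_pos"]); a=s["tcp_rot"][2]
    d=np.array(P)-p; x=np.array([np.cos(a),np.sin(a),0]); y=np.array([np.sin(a),-np.cos(a),0])
    t=(np.degrees(a)-psi_deg+180)%360-180
    print("now",p.round(1),np.degrees(s["tcp_rot"]).round(2),"clk",s["clock"],"q",np.round(s["qpos"],2),"F",np.round(s["contact_force"],1),"op",round(s["opening"],3))
    print("tx %.2f ty %.2f tz %.2f turn %.1f"%(d@x/10,d@y/10,-d[2]/10,t))
E
python3 - <<'E'
from h import *
f=r.grab_frame("top")
Q=unproj(f,(np.array([(87,131),(420,77),(500,508),(158,563)])+.5)/6-.5+[285,130],45)
print(Q.round(1),Q.mean(0))
for i in range(4):
    d=Q[(i+1)%4]-Q[i];print(np.hypot(*d[:2]).round(1),np.degrees(np.arctan2(d[1],d[0])).round(1))
plan([470.5,320.5,235],99)
E
```

```text
[[ 637.    85.8   45. ]
 [ 667.1  -73.8   45. ]
 [ 457.6 -110.8   45. ]
 [ 429.1   47.    45. ]] [547.71268892 -12.96124823  45.        ]
162.4 -79.3
212.8 -170.0
160.3 100.2
211.5 10.6
now [173.2 600.5 231.3] [-180.      0.    163.91] clk 0.9 q [ 1.29  0.35  1.63 -0.    1.16 -0.  ] F [0.1 0.1 0. ] op 1.003
tx -36.32 ty -18.67 tz -0.37 turn 64.9
```

move_arm(
  targets=[1, -36.3, -18.7, -0.4, 65, 1, -36.3, -18.7, -0.4, 65, 1, -36.3, -18.7, -0.4, 65, 1, -36.3, -18.7, -0.4, 65, 1, -36.3, -18.7, -0.4, 65, 1, -36.3, -18.7, -0.4, 65, 1, -36.3, -18.7, -0.4, 65, 1, -36.3, -18.7, -0.4, 65, 1, -36.3, -18.7, -0.4, 65, 1, -36.3, -18.7, -0.4, 65],
  squeeze=60,
)

```text
clock: 1.9
eef_pos: [471.2, 319.1, 235.3]
tcp_rot: [3.142, -0.0, 1.724]
contact_force: [-0.3, 0.2, 0.6]
opening: 1.001
```

```bash
python3 - <<'E'
from h import *
plan([470.5,320.5,235],99)
f=r.grab_frame("wrist"); cv2.imwrite("pics/w1.png",f["img"])
f=r.grab_frame("scene"); cv2.imwrite("pics/s1.png",f["img"])
E
```

```text
now [471.2 319.1 235.3] [ 1.800e+02 -1.000e-02  9.877e+01] clk 1.9 q [0.59 0.26 1.75 0.   1.13 0.44] F [-0.3  0.2  0.6] op 1.001
tx 0.15 ty -0.05 tz 0.03 turn -0.2
```

View pics/w1.png

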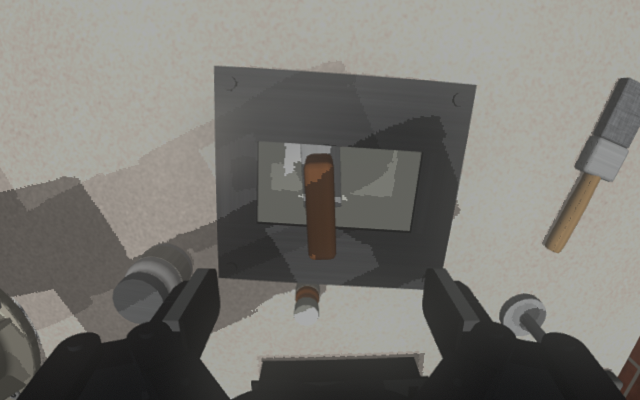

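View pics/s1.png

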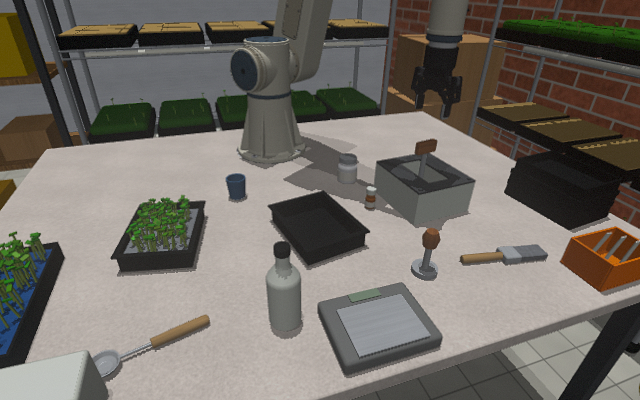

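```bash
python3 - <<'E'
from h import *
f=r.grab_frame("wrist")
print("TCP line", proj(f,[[471,319,235],[471,319,174]]).round())
a=np.radians(99);c=np.array([470.5,320.5])
u=np.array([np.cos(a),np.sin(a)]);v=np.array([-u[1],u[0]])
for z in(174,140): print(z,proj(f,[[*(c+sx*32*u+sy*9*v),z] for sx,sy in[(1,1),(1,-1),(-1,-1),(-1,1)]]).round(1))
S=unproj(f,[(259,141),(421,152),(410,231),(258,221)],95);print(S.round(1),S.mean(0))
B=unproj(f,[(306,160),(332,160),(335,257),(309,258)],174);print(B.round(1),B.mean(0))
cv2.imwrite("pics/w1z.png",cv2.resize(f["img"][130:280,230:430],None,fx=4,fy=4,interpolation=cv2.INTER_CUBIC))
E
```

```text
TCP line [[320. 274.]
 [320. 224.]]
174 [[304.4 169.9]
 [335.4 169.9]
 [334.3 268.1]
 [306.  268.2]]
140 [[306.6 158.4]
 [333.4 158.4]
 [332.6 245.4]
 [307.9 245.4]]
[[417.1 349.7  95. ]
 [545.6 361.1  95. ]
 [552.5 293.2  95. ]
 [423.2 282.2  95. ]] [484.60284798 321.53538361  95.        ]
[[456.7 356.6 174. ]
 [471.5 358.9 174. ]
 [483.5 298.1 174. ]
 [467.4 294.9 174. ]] [469.78140009 327.16127377 174.        ]
```

View pics/w1z.png

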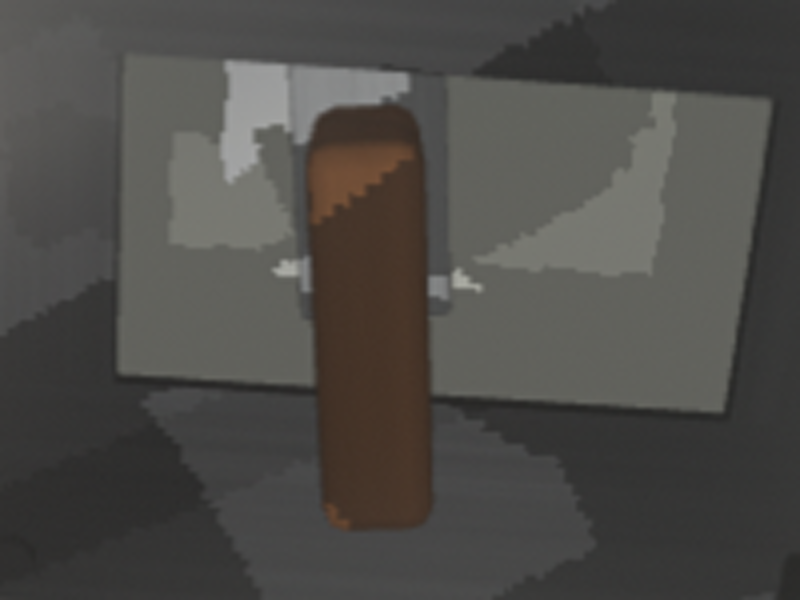

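move_arm(
  targets=[1, 0.4, 0, 2.5, -0.7, 1, 0.4, 0, 5, -0.7, 1, 0.4, 0, 7.5, -0.7, 1, 0.4, 0, 9, -0.7, 1, 0.4, 0, 9.9, -0.7, 1, 0.4, 0, 9.9, -0.7],
)

```text
clock: 2.65
eef_pos: [468.2, 324.8, 135.3]
tcp_rot: [-3.14, 0.001, 1.74]
contact_force: [1.2, -0.0, 0.6]
opening: 1.0
```

```bash
python3 - <<'E'
from h import *
plan([470.5,323,136],99.5)
f=r.grab_frame("wrist"); cv2.imwrite("pics/w2.png",f["img"])
E
```

```text
now [468.2 324.8 135.3] [-1.7989e+02  4.0000e-02  9.9720e+01] clk 2.65 q [0.6  0.38 1.84 0.   0.93 0.43] F [ 1.2 -0.   0.6] op 1.0
tx -0.21 ty 0.20 tz -0.07 turn 0.2
```

View pics/w2.png

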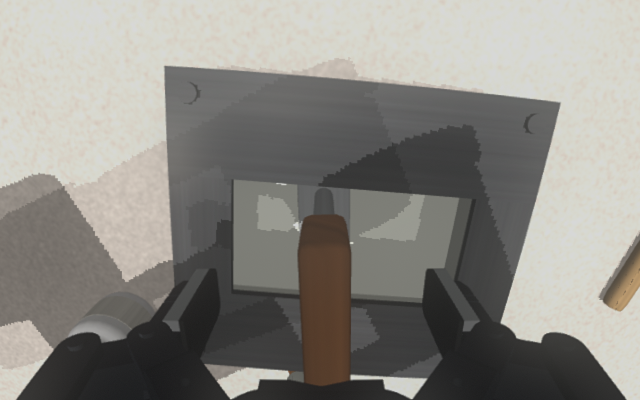

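move_arm(
  targets=[1, -0.2, 0.2, 0, 0, 0.3, -0.2, 0.2, 0, 0, -0.3, -0.2, 0.2, 0, 0, -1, -0.2, 0.2, 0, 0, -1, -0.2, 0.2, 0, 0, -1, -0.2, 0.2, 0, 0, -1, -0.2, 0.2, 0, 0, -1, -0.2, 0.2, 0, 0],
  squeeze=60,
)

```text
clock: 3.5
eef_pos: [471.8, 322.7, 136.5]
tcp_rot: [3.142, -0.0, 1.738]
contact_force: [-1.4, 0.1, 3.0]
opening: 0.206
```

```bash
python3 - <<'E'
from h import *
plan([470.5,323,136],99.5)
f=r.grab_frame("wrist"); cv2.imwrite("pics/w3.png",f["img"])
E
```

```text
now [471.8 322.7 136.5] [ 1.800e+02 -1.000e-02  9.961e+01] clk 3.5 q [0.6  0.38 1.83 0.   0.93 0.43] F [-1.4  0.1  3. ] op 0.206
tx 0.05 ty -0.13 tz 0.05 turn 0.1
```

View pics/w3.png

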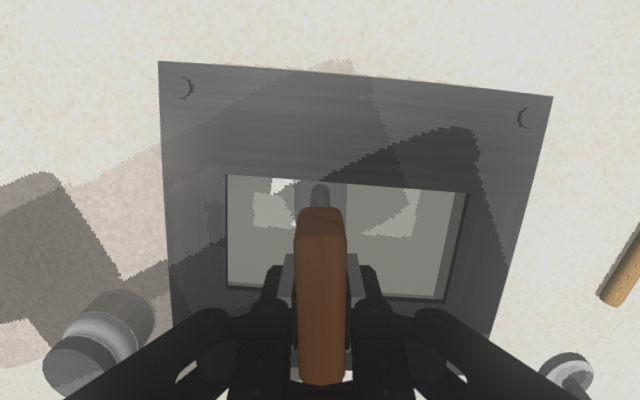

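move_arm(
  targets=[-1, 0, 0, -0.8, 0, -1, 0, 0, -1.6, 0, -1, -0.2, 0.4, -2, 0, -1, -0.5, 0.8, -2, -8, -1, -0.7, 1.2, -2, -16, -1, -0.7, 1.2, -2, -24, -1, -0.7, 1.2, -2, -32, -1, -0.7, 1.2, -2, -40, -1, -0.7, 1.2, -2, -45, -1, -0.7, 1.2, -2, -45],
)

```text
clock: 4.55
eef_pos: [485.2, 317.6, 156.5]
tcp_rot: [3.141, 0.0, 2.525]
contact_force: [-0.9, -0.6, -2.5]
opening: 0.205
```

```bash
python3 - <<'E'
from h import *
plan([484,317,156.5],184.7)
E
```

```text
now [485.2 317.6 156.5] [1.7998e+02 2.0000e-02 1.4467e+02] clk 4.55 q [ 0.58  0.37  1.8  -0.    0.98 -0.38] F [-0.9 -0.6 -2.5] op 0.205
tx 0.07 ty -0.12 tz 0.00 turn -40.0
```

move_arm(
  targets=[-1, 0, 0, 0, -8, -1, 0, 0, 0, -16, -1, 0, 0, 0, -24, -1, 0, 0, 0, -32, -1, 0, 0, 0, -38, -1, 0, 0, 0, -40, -1, 0, 0, 0, -40],
)

```text
clock: 5.25
eef_pos: [485.1, 317.6, 156.5]
tcp_rot: [3.142, 0.0, -3.063]
contact_force: [0.3, -0.2, -2.4]
opening: 0.201
```

```bash
python3 - <<'E'
from h import *
plan([484,317,156.5],184.7)
f=r.grab_frame("wrist"); cv2.imwrite("pics/w4.png",f["img"])
g=r.grab_frame("top"); cv2.imwrite("pics/t4.png",cv2.resize(g["img"][130:280,140:300],None,fx=4,fy=4,interpolation=cv2.INTER_CUBIC))
E
```

```text
now [485.1 317.6 156.5] [ 1.8000e+02  1.0000e-02 -1.7552e+02] clk 5.25 q [ 0.58  0.37  1.8  -0.    0.98 -1.07] F [ 0.3 -0.2 -2.4] op 0.201
tx 0.11 ty -0.05 tz -0.00 turn -0.2
```

View pics/w4.png

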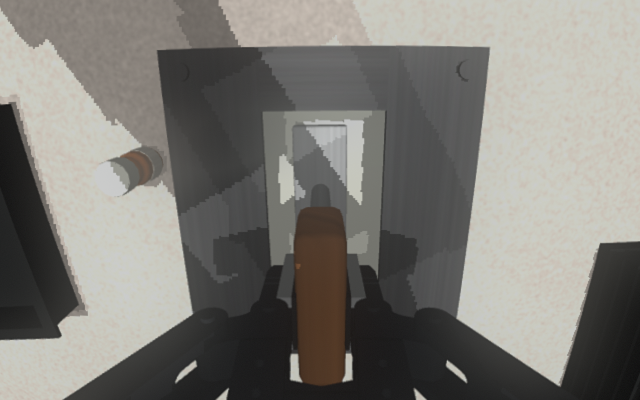

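View pics/t4.png

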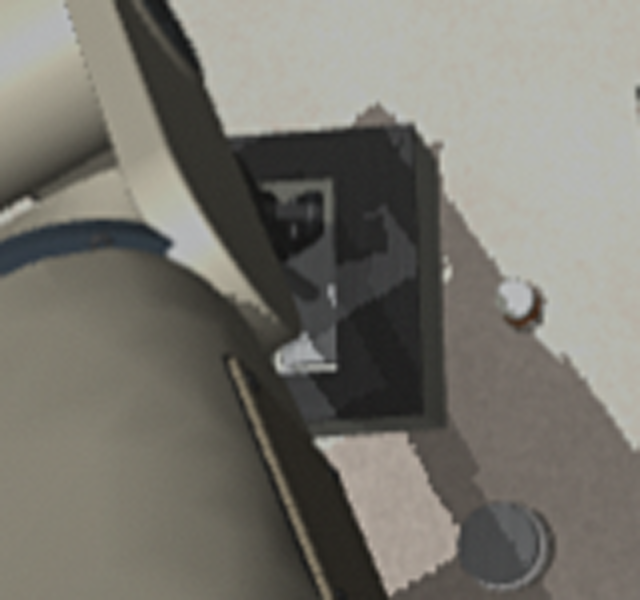

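```bash
python3 - <<'E'
from h import *
f=r.grab_frame("wrist")
print(unproj(f,[(293,126),(347,126)],37).round(1), unproj(f,[(263,111),(386,111)],95).round(1))
print(unproj(f,[(297,262),(343,262)],183).round(1))
E
```

```text
[[436.9 293.   37. ]
 [433.9 331.8  37. ]] [[423.2 279.9  95. ]
 [417.9 348.   95. ]]
[[468.3 307.  183. ]
 [467.  323.5 183. ]]
```

move_arm(
  targets=[-1, 0, 0.15, -1, 0, -1, 0, 0.15, -2.5, 0, -1, 0, 0.15, -4, 0, -1, 0, 0.15, -5.5, 0, -1, 0, 0.15, -7, 0, -1, 0, 0.15, -8.5, 0, -1, 0, 0.15, -10, 0, -1, 0, 0.15, -11.5, 0, -1, 0, 0.15, -12.5, 0, -1, 0, 0.15, -12.5, 0],
)

```text
clock: 6.4
eef_pos: [485.5, 319.7, 283.8]
tcp_rot: [3.14, 0.003, -3.061]
contact_force: [1.0, 0.4, -2.2]
opening: 0.208
```

```bash
python3 - <<'E'
from h import *
plan([548,-13,281],190.3)
f=r.grab_frame("scene"); cv2.imwrite("pics/s5.png",f["img"])
f=r.grab_frame("wrist"); cv2.imwrite("pics/w5.png",f["img"])
E
```

```text
now [485.5 319.7 283.8] [ 179.9     0.19 -175.4 ] clk 6.4 q [ 0.58  0.24  1.67 -0.    1.23 -1.07] F [ 1.   0.4 -2.2] op 0.208
tx -3.56 ty -33.67 tz 0.28 turn -5.7
```

View pics/s5.png

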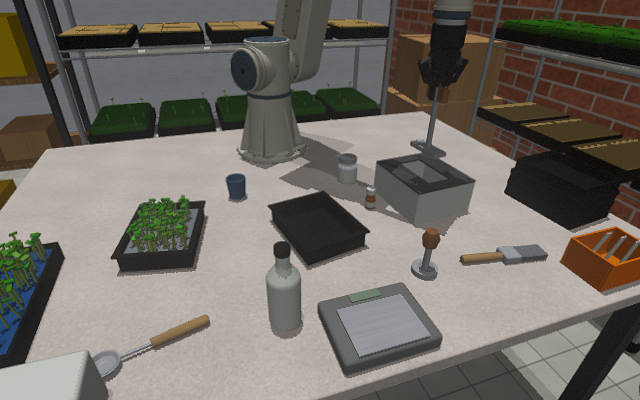

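View pics/w5.png

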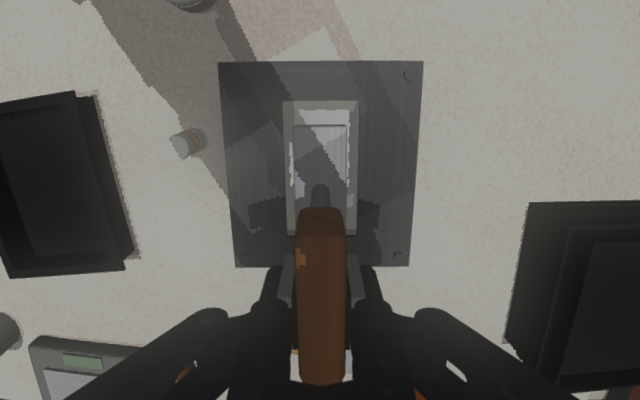

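move_arm(
  targets=[-1, -0.2, -2, 0, -1, -1, -0.5, -5, 0, -2, -1, -1, -9, 0, -3, -1, -1.4, -13, 0, -4, -1, -1.8, -17, 0, -5, -1, -2.2, -21, 0, -5.7, -1, -2.6, -25, 0, -5.7, -1, -3, -29, 0, -5.7, -1, -3.4, -32, 0, -5.7, -1, -3.6, -33.7, 0, -5.7],
)

```text
clock: 7.5
eef_pos: [547.5, -16.3, 280.4]
tcp_rot: [-3.141, -0.002, -2.963]
contact_force: [-0.4, 0.4, -1.9]
opening: 0.207
```

move_arm(
  targets=[-1, 0, 0, 0, 0, -1, 0, 0, 0, 0],
)

```text
clock: 7.7
eef_pos: [547.2, -13.8, 280.5]
tcp_rot: [3.141, -0.001, -2.963]
contact_force: [0.4, 0.2, -3.0]
opening: 0.208
```

```bash
python3 - <<'E'
from h import *
plan([548,-13,281],190.3)
f=r.grab_frame("scene"); cv2.imwrite("pics/s6.png",f["img"])
f=r.grab_frame("wrist"); cv2.imwrite("pics/w6.png",f["img"])
E
```

```text
now [547.2 -13.8 280.5] [ 1.7996e+02 -8.0000e-02 -1.6976e+02] clk 7.7 q [-0.03  0.19  1.74  0.    1.21 -1.78] F [ 0.4  0.2 -3. ] op 0.208
tx -0.09 ty 0.07 tz -0.05 turn -0.1
```

View pics/s6.png

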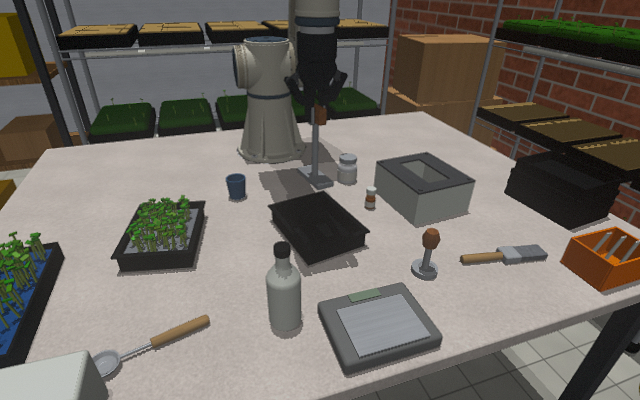

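View pics/w6.png

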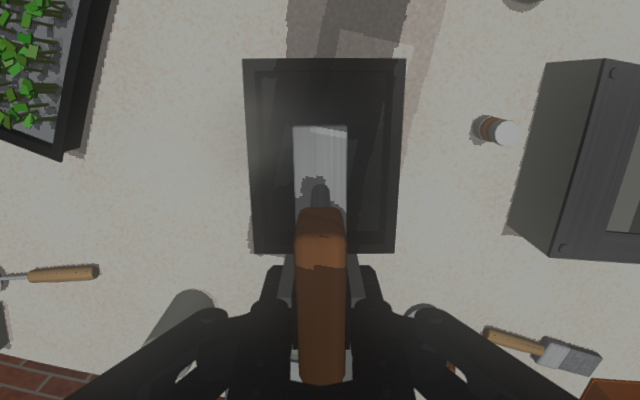

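move_arm(
  targets=[-1, 0, 0, 1.5, 0, -1, 0, 0, 3.5, 0, -1, 0, 0, 5.5, 0, -1, 0, 0, 7.5, 0, -1, 0, 0, 9.5, 0, -1, 0, 0, 11, 0, -1, 0, 0, 12, 0, -1, 0, 0, 12.8, 0, -1, 0, 0, 13, 0, -1, 0, 0, 13, 0],
)

```text
clock: 8.8
eef_pos: [547.8, -13.6, 151.4]
tcp_rot: [-3.142, 0.0, -2.961]
contact_force: [0.3, -0.0, -1.9]
opening: 0.204
```

```bash
python3 - <<'E'
from h import *
plan([548,-13,136.5],190.3)
f=r.grab_frame("wrist"); cv2.imwrite("pics/w7.png",f["img"])
f=r.grab_frame("scene"); cv2.imwrite("pics/s7.png",cv2.resize(f["img"][130:280,230:430],None,fx=4,fy=4))
E
```

```text
now [547.8 -13.6 151.4] [-180.      0.   -169.67] clk 8.8 q [-0.03  0.33  1.87 -0.    0.94 -1.78] F [ 0.3 -0.  -1.9] op 0.204
tx -0.03 ty 0.06 tz 1.49 turn 0.0
```

View pics/w7.png

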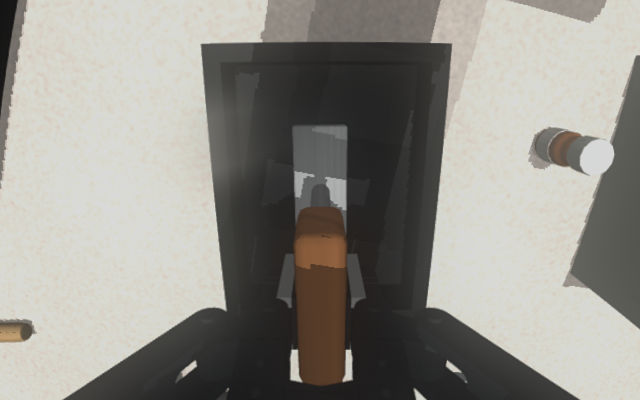

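View pics/s7.png

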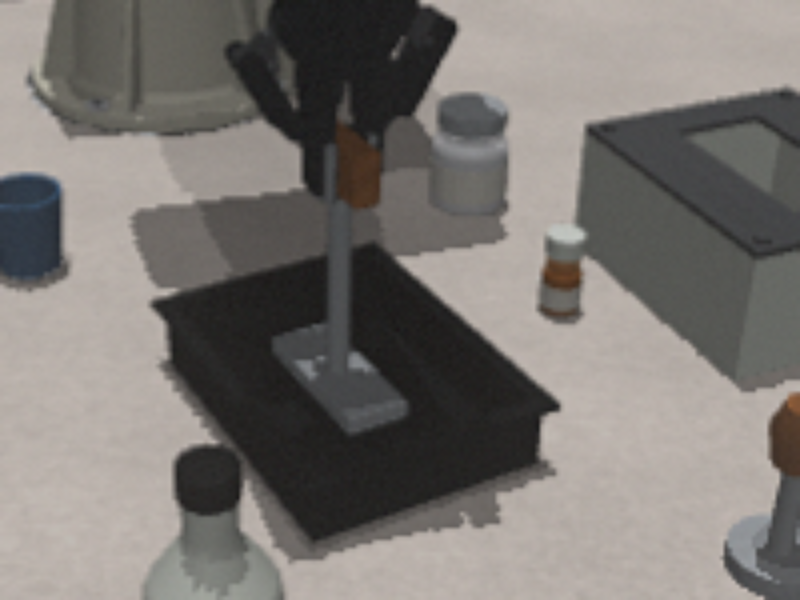

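move_arm(
  targets=[-1, 0, 0, 0.4, 0, -1, 0, 0, 0.8, 0, -1, 0, 0, 1.0, 0, -1, 0, 0, 1.2, 0, -1, 0, 0, 1.3, 0, -1, 0, 0, 1.35, 0, -1, 0, 0, 1.35, 0],
)

```text
clock: 9.6
eef_pos: [547.7, -13.9, 137.8]
tcp_rot: [3.142, -0.0, -2.962]
contact_force: [-0.5, -0.3, -2.5]
opening: 0.203
```

move_arm(
  targets=[-1, 0, 0, 0.05, 0, -1, 0, 0, 0.1, 0, -1, 0, 0, 0.1, 0],
)

```text
clock: 9.9
eef_pos: [547.7, -13.9, 136.8]
tcp_rot: [-3.142, 0.0, -2.962]
contact_force: [-0.3, 0.1, -2.9]
opening: 0.205
```

move_arm(
  targets=[-1, 0, 0, 0.05, 0, -1, 0, 0, 0.1, 0, -1, 0, 0, 0.1, 0],
)

```text
clock: 10.2
eef_pos: [547.9, -14.0, 136.4]
tcp_rot: [-3.141, 0.0, -2.962]
contact_force: [-2.3, -0.7, 5.3]
opening: 0.203
```

move_arm(
  targets=[-0.5, 0, 0, 0, 0, -0.3, 0, 0, 0, 0, 0, 0, 0, 0, 0, 0.5, 0, 0, 0, 0, 1, 0, 0, 0, 0, 1, 0, 0, 0, 0, 1, 0, 0, 0, 0, 1, 0, 0, 0, 0],
  squeeze=20,
)

```text
clock: 11.0
eef_pos: [547.7, -13.9, 135.8]
tcp_rot: [-3.142, 0.0, -2.962]
contact_force: [-0.0, -0.4, 0.2]
opening: 1.004
```

```bash
python3 - <<'E'
from h import *
plan([548,-13,280],190.3)
f=r.grab_frame("wrist"); cv2.imwrite("pics/w8.png",f["img"])
E
```

```text
now [547.7 -13.9 135.8] [-180.      0.   -169.69] clk 11.0 q [-0.03  0.35  1.88 -0.    0.91 -1.78] F [-0.  -0.4  0.2] op 1.004
tx -0.04 ty 0.08 tz -14.42 turn 0.0
```

View pics/w8.png

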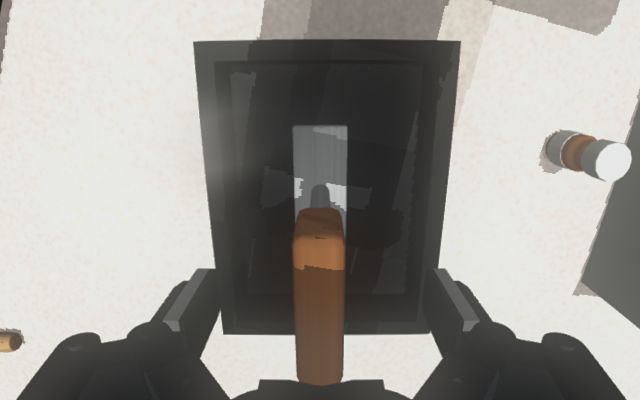

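Released and standing, with clear space either side of the bar; rising straight up.

move_arm(
  targets=[1, 0, 0, -1, 0, 1, 0, 0, -3, 0, 1, 0, 0, -5, 0, 1, 0, 0, -7.5, 0, 1, 0, 0, -10, 0, 1, 0, 0, -12.5, 0, 1, 0, 0, -14.5, 0, 1, 0, 0, -16, 0, 1, 0, 0, -17, 0, 1, 0, 0, -17, 0],
)

```text
clock: 12.05
eef_pos: [548.3, -13.9, 307.5]
tcp_rot: [-3.141, 0.003, -2.962]
contact_force: [-0.1, -0.4, -0.3]
opening: 0.998
```

```bash
python3 - <<'E'
from h import *
plan([548,-13,300],190.3)
f=r.grab_frame("wrist"); cv2.imwrite("pics/w9.png",f["img"])
print([(np.round(m["position"]),m["conf"]) for m in r.mark_of(f,"tamper")])
f=r.grab_frame("scene"); cv2.imwrite("pics/s9.png",f["img"])
print([(np.round(m["position"]),m["conf"]) for m in r.mark_of(f,"tamper")])
E
```

```text
now [548.3 -13.9 307.5] [-1.7997e+02  1.5000e-01 -1.6969e+02] clk 12.05 q [-0.03  0.17  1.71  0.    1.26 -1.78] F [-0.1 -0.4 -0.3] op 0.998
tx 0.02 ty 0.09 tz 0.75 turn 0.0
[(array([549., -16.,   6.]), 0.97)]
[(array([548., -13.,   7.]), 0.83)]
```

View pics/s9.png

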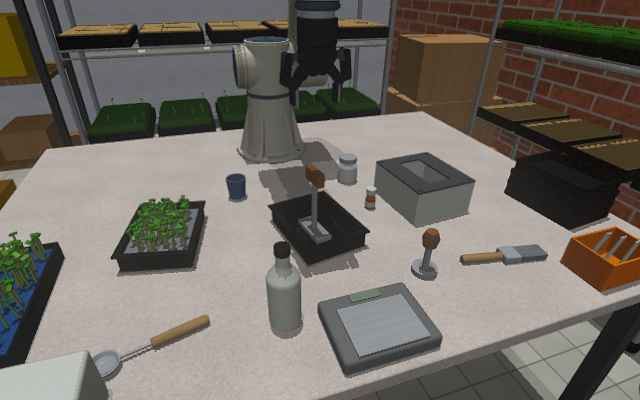

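View pics/w9.png

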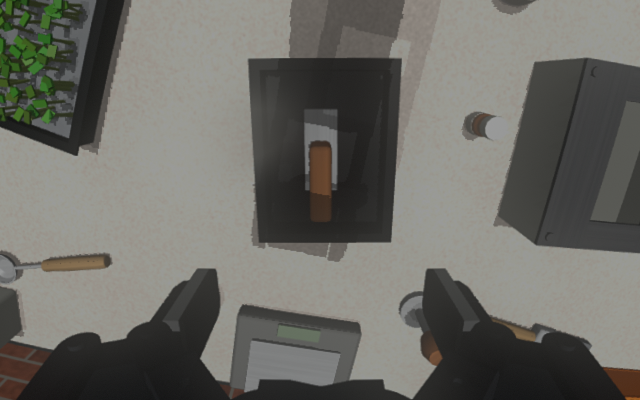

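The tamper stands upright mid-tray (foot near pixel (314,230) in the scene view and (320,150) in the wrist view), and the gripper is clear of it.

```bash
python3 -c "
from rig import r
print(r.sign_off())"
```

```text
the job is handed in; nothing more can be done
None
```

The tamper is out of the rinse tub and standing upright on the floor of the empty black tray, released, and the job is handed in at about 12 s.

I gripped it by its bar, raised it 20 mm inside the tub, centred it and turned it about 85° to line up with the slot. Then I lifted it out, lowered it onto the tray floor until the wrist showed light contact (about 5 N up), let go and raised the arm clear.

**Last checks:** the scene and wrist cameras put the tamper's origin at about (548, -13, 7) and (549, -16, 6). The tray centre is (548, -13) and its floor is at 5 mm. After the arm rose, the contact force was near zero.

**Disagreements:**
- Before the grasp, the wrist camera placed the tub slot and bar 5–7 mm away in y from the top camera. The two agreed on where the bar sat relative to the slot, so I used a value in between and checked the alignment again before lifting.
- The tray measured about 212 x 161 mm over its rim, against the 200 x 150 mm given. The close-up showed an outward lip, which explains the difference.

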